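# Key in a three-syrup order and ring the bell

### The arm

A 6-joint arm with a two-finger parallel gripper is mounted at the origin on the work surface. World frame = base frame: x ahead of the robot, y to its left, z up, the work surface at z = 0. Lengths are in m, angles in rad, forces in N, time in s.
With the tool pointing down it reaches from about 0.25 to 0.725 m from the base axis. Payload 4 kg.
Tool frame: the origin (TCP) lies at the very end of the fingers, on their centre line; the grasp point (between the pads) lies 19 mm behind it (robot.hold_point_z is the z of the grasp point in the tool frame, in m); z points along the fingers, y is the direction in which the jaws open and shut (so a half turn about z gives the same grasp; the last joint's range is limited). The gripper opens to 85 mm and grips with 20 to 120 N. Pads are 22 mm wide; open, the fingers measure 114 mm over their backs; the gripper's body (76 mm by 85 mm) begins 54 mm behind the grasp point. The pads swing forward as they close: fully open they stand 13 mm farther back than shut.
Start: joints at [1.119, 0.241, 0.005, 1.335, 0, 1.571], TCP at [0.218, 0.45, 0.231] pointing down, gripper open.
Joint ranges: [-2.72, 2.72], [-1.05, 1.87], [-1.09, 1.28], [-1.99, 2.15], [-1.42, 1.44], [-3.14, 3.14]. Speed limits (rad/s): [2.79, 2.79, 3.14, 3.14, 3.14, 3.14].

### API

Orientations are given as a unit quaternion [w, x, y, z].
In Python, from bench import robot, grab_frame, ticket gives the robot as it stands.
- The arm moves only by the shell command python3 -m jog 'ROWS'. ROWS is JSON, a list of rows, each a list of 5 numbers: the opening, from 0 (shut) to 1 (fully open), then the shift along the tool's x, y, z in mm, then the turn about the tool's z in rad. A call has exactly 8 rows; each row is the pose to reach, as a shift and turn from the pose commanded when the call began, along the tool's axes at that moment; what a row does not reach only later rows make up. A row lasts 1/8 s, in which the tool goes at most 62.5 mm and 10.7 degrees, less where a joint would pass 70% of its speed; a pose out of reach is approached as far as the arm can. A call with a gripper value outside its range is refused whole. The fingers move at their own pace and stop on an object; the grip force is fixed at half the most. Time passes only in rows, so rows that repeat a pose let the fingers close, or fill a call up. It gives the time, the measured TCP pose, the force and the opening at its end, in the units of the state.
- robot.get_obs(): the state, without advancing time (a new reading comes with each control period).
- grab_frame(name): name is "side" or "top"; returns a dict with "frame" (400x640x3 uint8, red, green, blue), "vfov" (degrees; the focal length in pixels is half the picture's height over the tangent of half this angle, whatever the lens; pixels are square), "cx", "cy" (the principal point, pixels), "rvec" (rotation vector, rad) and "tvec" (3), from world to camera coordinates, as OpenCV has them. Camera axes: x right, y down, z forward; pixel columns grow to the right and rows downward; lengths in m; the calibration is good to about 2 mm. A picture is of the moment at which its call begins. There is no depth.
- ticket.job_done(): hands the job in, once; it reports no verdict.
The state is a dict: "time_s": time; "joints": joint angles; "qvel": joint speeds; "tau": joint torques, N m; "tool_pos": TCP position; "orientation": TCP orientation; "force": force on the tool from outside, world axes, zero at the start; "torque": the same for the moment, N m; "grip_width": finger opening in m.
Only numpy, scipy, OpenCV 4.12 (cv2) and the standard library are available. Lean on these libraries where they do the work, as an engineer would, in place of code of your own. Each camera call takes 0.05 s, during which the arm holds its last target.

### The job

Enter a shaved-ice order at the syrup counter: with the fingertips, gently press the red key, then the yellow key, then the blue key, each fully down so that it stays down, and then lightly tap the plunger on top of the service bell to call it out. Leave the green key up. Press only: do not pick up, tip or push aside the order pucks, the bell or anything else on the counter.

Things in the scene. Friction and masses are not known exactly. Their poses are not given: they have to be found in the camera images.
- red_puck: loose round white order puck with a red band, 64 mm across, housing 28 mm high, 0.4 kg, on a rubber foot; origin at the centre of its underside, z up
- red_key_top (a point): centre of the flat top of the red key (round red cap, 44 mm across) of that puck; 42 mm above the counter when up, 32 mm when fully down
- red_key (a joint): red key: m pressed down, 0 = up, 0.010 = fully down. Moves straight down against about 2.5 N and stays wherever it is left; anything beyond about 0.006 counts as down
- yellow_puck: loose round white order puck with a yellow band, 64 mm across, housing 28 mm high, 0.4 kg, on a rubber foot; origin at the centre of its underside, z up
- yellow_key_top (a point): centre of the flat top of the yellow key (round yellow cap, 44 mm across) of that puck; 42 mm above the counter when up, 32 mm when fully down
- yellow_key (a joint): yellow key: m pressed down, 0 = up, 0.010 = fully down. Moves straight down against about 2.5 N and stays wherever it is left; anything beyond about 0.006 counts as down
- blue_puck: loose round white order puck with a blue band, 64 mm across, housing 28 mm high, 0.4 kg, on a rubber foot; origin at the centre of its underside, z up
- blue_key_top (a point): centre of the flat top of the blue key (round blue cap, 44 mm across) of that puck; 42 mm above the counter when up, 32 mm when fully down
- blue_key (a joint): blue key: m pressed down, 0 = up, 0.010 = fully down. Moves straight down against about 2.5 N and stays wherever it is left; anything beyond about 0.006 counts as down
- green_puck: loose round white order puck with a green band, 64 mm across, housing 28 mm high, 0.4 kg, on a rubber foot; origin at the centre of its underside, z up
- green_key_top (a point): centre of the flat top of the green key (round green cap, 44 mm across) of that puck; 42 mm above the counter when up, 32 mm when fully down
- green_key (a joint): green key: m pressed down, 0 = up, 0.010 = fully down. Moves straight down against about 2.5 N and stays wherever it is left; anything beyond about 0.006 counts as down
- bell: loose round steel service bell on a black foot, 84 mm across, dome top 44 mm above the counter, 0.35 kg; origin at the centre of its underside
- bell_top (a point): centre of the top of the bell's small brass plunger (18 mm across), 59 mm above the counter when up
- bell_plunger (a joint): bell plunger: m pressed down, 0 = up, 0.006 = fully down; springs back, needs about 0.5 N to start and 3.5 N to bottom; it rings beyond 0.003
- cups: bystander: short stack of paper cups upside down, white and blue, 80 mm across at the foot, 106 mm high; origin at the centre of its underside
- sprinkle_jar: bystander: glass jar with orange cap, 60 mm across, 75 mm high; origin at the centre of its underside
- bowl: bystander: white bowl, 90 mm across, 45 mm high; origin at the centre of its underside
- spoon: bystander: spoon with a wooden handle lying on the counter, 140 mm long along its x; origin under its middle
- syrup_orange: bystander: amber syrup bottle with blue collar and red pourer, 62 mm across, 227 mm high; origin at the centre of its underside
- syrup_green: bystander: green syrup bottle with blue collar and red pourer, 62 mm across, 227 mm high; origin at the centre of its underside
- shaker: bystander: clear shaker with steel top, 48 mm across, 85 mm high; origin at the centre of its underside
Mind the look-alikes: they are no part of the job. What is shaped like the red_puck but purple is not meant.

How it is judged:
By the outcome, as a careful person would: the job done as asked, in the order asked, and still so for the second after the job is handed in, with the robot touching nothing.
It also fails if it takes over 48 s, if anything falls off the work surface, if the arm or the gripper's body presses on something with over 40 N, if the wrist force passes 120 N, or if a joint passes its speed limit or range.

## Working session

There is one attempt and no reset: what is moved stays moved. The work goes in short steps, Python scripts to look and compute and a shell command to move; the robot and the scene stay as the last step left them, time stands still between calls to the robot, and variables do not carry over. Pictures are saved under pics/ and viewed, and the job is handed in when it is done.

```bash
mkdir -p pics; python3 - <<'E'
from bench import robot, grab_frame
import cv2
for n in("top","side"):
    f=grab_frame(n); cv2.imwrite(f"pics/{n}0.png",f["frame"][:,:,::-1]); print(n,{k:v for k,v in f.items() if k!="frame"})
o=robot.get_obs()
for k in("time_s","tool_pos","orientation","force","grip_width"):print(k,o[k])
E
```

```text
top {'vfov': 53.83112789565483, 'cx': 316.505853200458, 'cy': 202.05514306946378, 'rvec': array([ 2.19250385, -2.13168118,  0.16671625]), 'tvec': array([-0.03007905,  0.54055136,  0.83671017])}
side {'vfov': 51.730114467835904, 'cx': 318.682494526202, 'cy': 199.35005979420086, 'rvec': array([ 2.28398427, -0.23103498,  0.12222249]), 'tvec': array([-0.53381118,  0.10650627,  0.90374372])}
time_s 0.1
tool_pos [0.21805737 0.4493493  0.23051331]
orientation [-1.92747367e-04  2.23962475e-01  9.74597336e-01 -8.97943140e-04]
force [-0.17193128  0.14701861 -0.20598928]
grip_width 0.08569755988661817
```

View pics/top0.png

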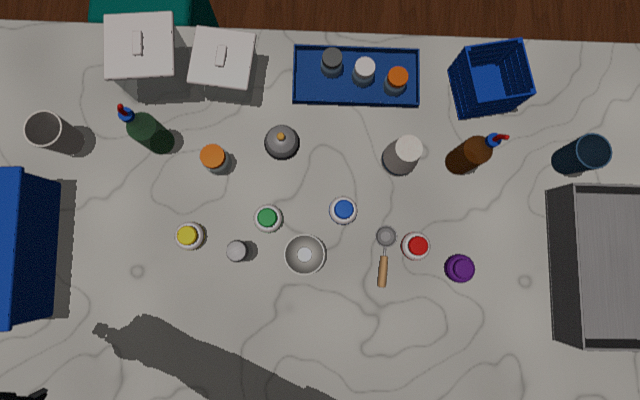

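View pics/side0.png

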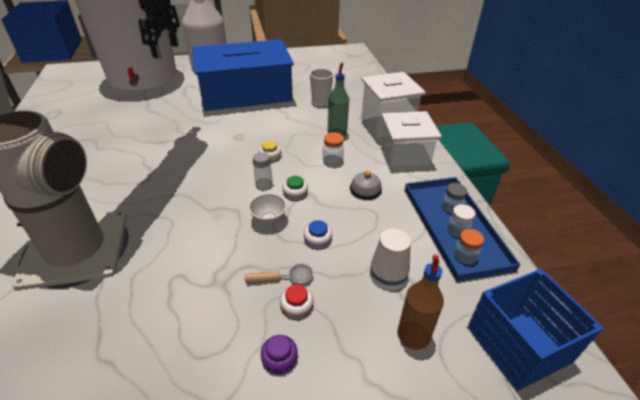

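The top view shows the red key near (417,246), yellow (188,235), blue (343,209), green (267,217) and the bell plunger at (281,136). The purple object at (459,268) is the look-alike. Red candidates are the key at (417,246), a white puck with a red cap, and the pourer at (502,137), which sits on a bottle. I'll confirm with crops and then measure in both cameras.

```bash
cat > h.py <<'E'
import numpy as np,cv2
from scipy.optimize import least_squares
def cam(f):
    fl=200/np.tan(np.radians(f["vfov"]/2)); K=np.array([[fl,0,f["cx"]],[0,fl,f["cy"]],[0,0,1]])
    R=cv2.Rodrigues(np.array(f["rvec"]))[0]; return K,R,np.array(f["tvec"])
def onz(f,uv,z):
    K,R,t=cam(f); d=R.T@np.linalg.inv(K)@np.array([uv[0],uv[1],1.]); c=-R.T@t
    return c+d*(z-c[2])/d[2]
def proj(f,p):
    K,R,t=cam(f); q=K@(R@np.array(p)+t); return q[:2]/q[2]
def blob(f,near,col,r=17):
    hsv=cv2.cvtColor(f["frame"],cv2.COLOR_RGB2HSV).astype(int); H,S,V=hsv[...,0],hsv[...,1],hsv[...,2]
    h0={'red':0,'yellow':26,'blue':112,'green':70,'brass':17}[col]; d=abs((H-h0+90)%180-90)
    m=((d<15)&(S>110)&(V>50)).astype(np.uint8)
    k=np.zeros_like(m); cv2.circle(k,tuple(near),r,1,-1); m&=k
    n,l,s,c=cv2.connectedComponentsWithStats(m)
    i=1+np.argmax(s[1:,4]); return c[i],s[i]
E
python3 - <<'E'
from h import *; from bench import grab_frame
T=grab_frame("top");S=grab_frame("side")
P={'red':((417,246),(296,296)),'yellow':((188,235),(270,147)),'blue':((343,209),(318,229)),'green':((267,217),(295,183)),'brass':((281,136),(367,174))}
for c,(a,b) in P.items():
    r=7 if c=='brass' else 17; z=.059 if c=='brass' else .042
    ta,sa=blob(T,a,c,r); tb,sb=blob(S,b,c,r)
    print(c,ta.round(1),sa[2:],tb.round(1),sb[2:],onz(T,ta,z).round(4),onz(S,tb,z).round(4))
t=T["frame"];s=S["frame"]
im=np.hstack([cv2.resize(t[180:290,380:490],(400,400)),cv2.resize(s[260:370,240:350],(400,400))])
cv2.imwrite("pics/crop1.png",im[:,:,::-1])
E
```

```text
red [417.6 245.3] [ 20  19 293] [296.2 294.1] [ 21  22 371] [ 0.4517 -0.2379  0.042 ] [ 0.4505 -0.2449  0.042 ]
yellow [186.8 235. ] [ 21  19 312] [269.  145.5] [ 15  10 122] [0.4603 0.2636 0.042 ] [0.4587 0.2551 0.042 ]
blue [343.4 208.9] [ 19  19 275] [317.8 227.8] [ 18  15 215] [ 0.5269 -0.0743  0.042 ] [ 0.5255 -0.0829  0.042 ]
green [266.7 217.2] [ 19  19 270] [294.6 181.9] [ 14  11 131] [0.5038 0.093  0.042 ] [0.5019 0.0841 0.042 ]
brass [280.3 135.9] [ 8  7 45] [367.1 173.4] [ 5  6 25] [0.6827 0.0692 0.059 ] [0.6803 0.062  0.059 ]
```

View pics/crop1.png

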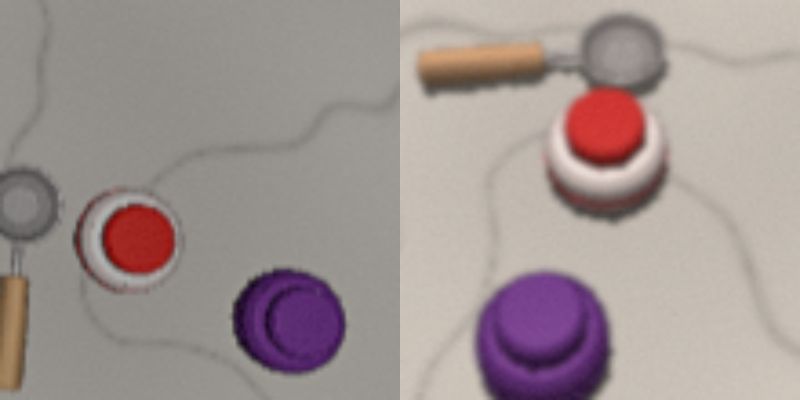

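The crop confirms it: the white puck with the red cap at top (417,246) / side (296,294) is the red key, and the purple one is solid purple and must be left alone. The cameras differ by about 8 mm in y, so I'll check the shut fingertips against both once they're over a key. Next is the shift to hover over red.

```bash
cat >> h.py <<'E'
from scipy.spatial.transform import Rotation as Ro
def shift(target,robot,yaw=None):
    o=robot.get_obs(); w,x,y,z=o["orientation"]; R=Ro.from_quat([x,y,z,w])
    print("t",round(o["time_s"],2),"tcp",np.round(o["tool_pos"],4),"F",np.round(o["force"],1),"grip",round(o["grip_width"],4),"j",np.round(o["joints"],2))
    print("toolx",R.as_matrix()[:,0].round(3))
    if target is not None: print("shift mm",(R.inv().apply(np.array(target)-o["tool_pos"])*1000).round(1))
E
python3 -c "
from h import *;from bench import robot
shift([.4515,-.241,.10],robot)"
```

```text
t 0.2 tcp [0.2181 0.4495 0.2307] F [ 0.2  0.8 -0.2] grip 0.0855 j [ 1.12  0.24  0.    1.34 -0.    1.57]
toolx [-0.9    0.437 -0.   ]
shift mm [-511.4 -519.1  131.4]
```

```bash
python3 -m jog '[[0,-40,-40,0,-0.1],[0,-80,-82,0,-0.2],[0,-122,-124,0,-0.3],[0,-164,-166,0,-0.4],[0,-206,-208,10,-0.45],[0,-248,-250,20,-0.45],[0,-290,-292,30,-0.45],[0,-330,-335,40,-0.45]]'; python3 -c "
from h import *;from bench import robot
shift([.4515,-.241,.075],robot)"
```

```text
time_s: 1.2
tool_pos: [0.3694, 0.0025, 0.1912]
orientation: [0.001, 0.001, 1.0, 0.0]
force: [1.3, 1.5, 0.5]
grip_width: 0.0
t 1.2 tcp [0.3694 0.0025 0.1912] F [1.3 1.5 0.5] grip 0.0 j [ 0.01  0.01 -0.38  1.19  0.    0.01]
toolx [-1.     0.002 -0.001]
shift mm [ -82.4 -243.4  116.3]
```

```bash
python3 -m jog '[[0,-14,-42,10,0],[0,-28,-84,25,0],[0,-42,-126,45,0],[0,-56,-168,65,0],[0,-70,-210,90,0],[0,-82,-243,110,0],[0,-82,-243,116,0],[0,-82,-243,116,0]]'; python3 -c "
from h import *;from bench import robot,grab_frame
shift([.4515,-.241,.05],robot)
T=grab_frame('top');S=grab_frame('side');p=robot.get_obs()['tool_pos']
a=cv2.resize(T['frame'][195:295,370:470],(400,400),interpolation=2);b=cv2.resize(S['frame'][240:340,246:346],(400,400),interpolation=2)
u=proj(T,p);v=proj(S,p);print(u,v)
cv2.circle(a,tuple(((u-[370,195])*4).astype(int)),3,(0,255,255),-1);cv2.circle(b,tuple(((v-[246,240])*4).astype(int)),3,(0,255,255),-1)
cv2.imwrite('pics/red1.png',np.hstack([a,b])[:,:,::-1])"
```

```text
time_s: 2.2
tool_pos: [0.4495, -0.238, 0.0746]
orientation: [-0.001, 0.001, 1.0, 0.001]
force: [-0.9, -0.1, 0.2]
grip_width: 0.0003
t 2.2 tcp [ 0.4495 -0.238   0.0746] F [-0.9 -0.1  0.2] grip 0.0003 j [-0.49  0.38 -0.23  0.96  0.   -0.49]
toolx [-1.     0.002  0.002]
shift mm [-2.1 -3.  24.6]
[422.10326679 245.63086341] [295.00556725 279.88498424]
```

View pics/red1.png

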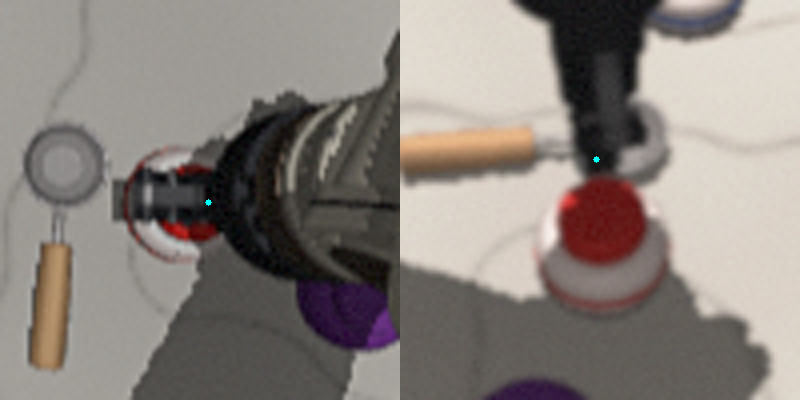

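The side view has the fingertips at crop (595,175), directly above the red cap, which spans (560–645,180–262). The body hides the tips in the top view. To settle the 8 mm disagreement I'll overlay the cap circles from the top estimate on the first pictures.

```bash
python3 - <<'E'
from h import *; from bench import grab_frame
T=grab_frame("top");S=grab_frame("side")
t0=cv2.imread("pics/top0.png");s0=cv2.imread("pics/side0.png")
C={'red':(.4517,-.2379),'yellow':(.4603,.2636),'blue':(.5269,-.0743),'bell':(.6827,.0692)}
rows=[]
for im,f,ce in((t0,T,[(417,246),(188,235),(343,209),(281,140)]),(s0,S,[(296,296),(270,150),(318,232),(367,182)])):
    r=[]
    for (n,(x,y)),(u,v) in zip(C.items(),ce):
        k=5;c=cv2.resize(im[v-20:v+20,u-20:u+20],(200,200),interpolation=cv2.INTER_CUBIC)
        for dy,col in((0,(255,255,0)),(-.008,(255,0,255))):
            for z,R in (((.042,.022),(.0,.032)) if n!='bell' else ((.059,.009),(0,.042))):
                a=np.linspace(0,2*np.pi,40)
                pts=np.array([proj(f,(x+R*np.cos(q),y+dy+R*np.sin(q),z)) for q in a])
                cv2.polylines(c,[((pts-[u-20,v-20]+.5)*k).astype(np.int32)],True,col,1)
        r.append(c)
    rows.append(np.hstack(r))
cv2.imwrite("pics/ov.png",np.vstack(rows))
E
```

```text
(no output)
```

View pics/ov.png

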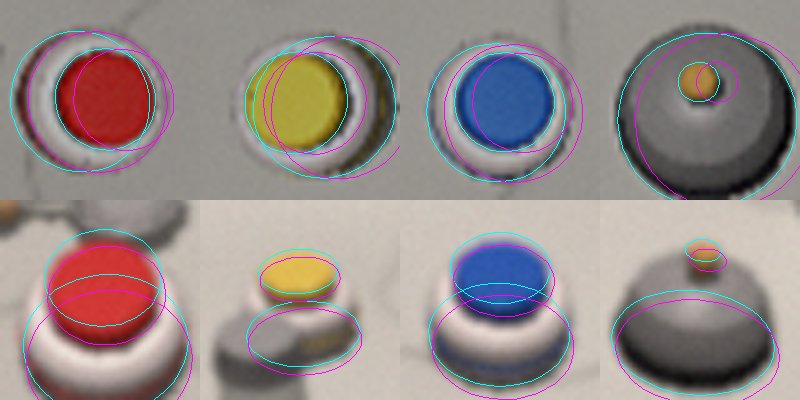

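The cyan top-view estimate fits caps, bases and the bell plunger in both views to within a few mm, which is enough for 44 mm caps. Now press red: down to about z = 0.036 first to check the contact force.

```bash
python3 -m jog '[[0,-2,-2,10,0],[0,-2,-2,20,0],[0,-2,-2,28,0],[0,-2,-2,32,0],[0,-2,-2,34,0],[0,-2,-2,36,0],[0,-2,-2,38,0],[0,-2,-2,38,0]]'
```

```text
time_s: 3.4
tool_pos: [0.4528, -0.241, 0.0373]
orientation: [0.0, 0.001, 1.0, -0.0]
force: [0.3, -0.4, -0.1]
grip_width: -0.0004
```

```bash
python3 -m jog '[[0,0,0,1,0],[0,0,0,2,0],[0,0,0,3,0],[0,0,0,4,0],[0,0,0,4.5,0],[0,0,0,5,0],[0,0,0,5.5,0],[0,0,0,6,0]]'
```

```text
time_s: 4.4
tool_pos: [0.4529, -0.241, 0.032]
orientation: [0.0, 0.001, 1.0, -0.0]
force: [-1.0, 0.6, 9.4]
grip_width: -0.0001
```

```bash
python3 -c "
from bench import *;import cv2
for i in range(3):
    S=grab_frame('side');print(robot.get_obs()['force'],robot.get_obs()['tool_pos'])
cv2.imwrite('pics/red2.png',cv2.resize(S['frame'][240:340,246:346],(500,500),interpolation=2)[:,:,::-1])"
```

```text
[-0.21691189 -0.36901136  6.47843422] [ 0.4528739  -0.24102749  0.03201873]
[-0.11038644 -0.8209592   6.63654645] [ 0.45290447 -0.24101723  0.03204795]
[ 0.46755499 -0.60125127  7.11799051] [ 0.45288608 -0.24102444  0.03202887]
```

View pics/red2.png

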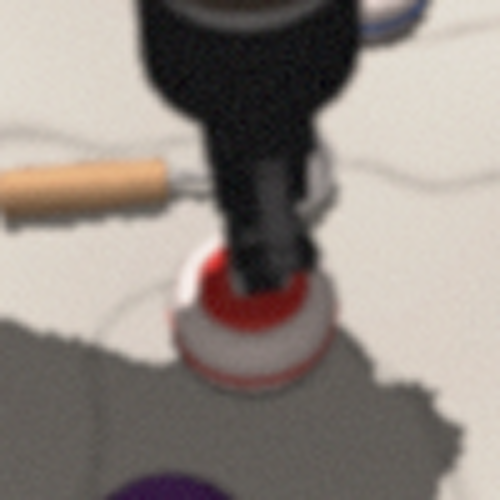

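The picture shows the fingertips on the red cap, with the cap sunk almost flush with the housing. z is 0.0320 and the force has risen to 7 N, so red has bottomed. Now lift straight up and travel at about 0.15 m to yellow, which clears the 85 mm shaker.

```bash
python3 -m jog '[[0,0,0,-20,0],[0,0,0,-60,0],[0,0,30,-100,0],[0,0,85,-118,0],[0,0,145,-118,0],[0,-2,205,-118,0],[0,-4,265,-118,0],[0,-6,325,-118,0]]'; python3 -m jog '[[0,-1,60,0,0],[0,-1,120,0,0],[0,-1,165,0,0],[0,-1,177,0,0],[0,-1,177,20,0],[0,-1,177,50,0],[0,-1,177,75,0],[0,-1,177,75,0]]'; python3 -c "
from h import *;from bench import robot,grab_frame
shift([.460,.261,.05],robot)
S=grab_frame('side');c=cv2.resize(S['frame'][235:345,236:346],(400,400),interpolation=2);d=cv2.resize(S['frame'][90:200,215:325],(400,400),interpolation=2)
cv2.imwrite('pics/y1.png',np.hstack([c,d])[:,:,::-1])"
```

```text
time_s: 5.55
tool_pos: [0.4581, 0.086, 0.1488]
orientation: [-0.001, 0.001, 1.0, -0.0]
force: [1.1, 0.1, 0.2]
grip_width: -0.0001
time_s: 6.55
tool_pos: [0.4582, 0.2591, 0.072]
orientation: [-0.003, 0.001, 1.0, -0.002]
force: [-0.6, 0.0, 0.4]
grip_width: 0.0002
t 6.55 tcp [0.4582 0.2591 0.072 ] F [-0.6  0.   0.4] grip 0.0002 j [ 0.51  0.42 -0.18  0.98 -0.    0.52]
toolx [-1.     0.003  0.006]
shift mm [-2.   2.  21.9]
```

View pics/y1.png

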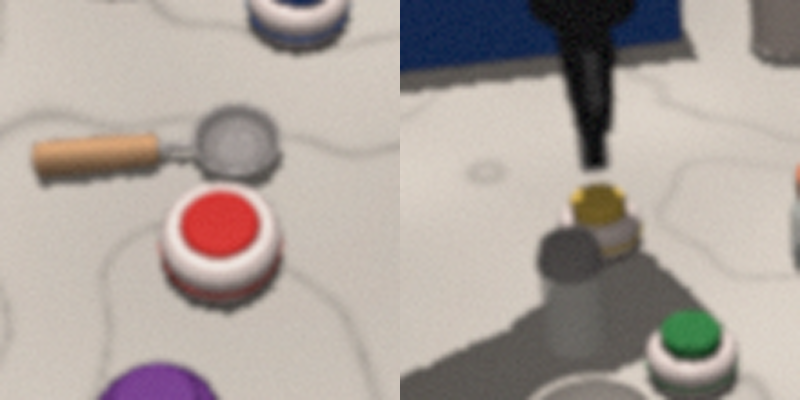

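Red stays down: the cap at crop (220,225) is nearly flush and the puck hasn't moved. The fingers are at crop (595,165), right above the yellow cap at (598,205). Pressing yellow.

```bash
python3 -m jog '[[0,-1,0,10,0],[0,-1,0,20,0],[0,-1,0,28,0],[0,-1,0,32,0],[0,-1,0,34,0],[0,-1,0,36,0],[0,-1,0,38,0],[0,-1,0,39,0]]';python3 -m jog '[[0,0,0,1,0],[0,0,0,2,0],[0,0,0,2.5,0],[0,0,0,3,0],[0,0,0,3.5,0],[0,0,0,4,0],[0,0,0,4,0],[0,0,0,4,0]]'
```

```text
time_s: 7.6
tool_pos: [0.4613, 0.2612, 0.0353]
orientation: [-0.0, 0.001, 1.0, 0.0]
force: [-1.6, -0.2, 2.6]
grip_width: -0.0
time_s: 8.6
tool_pos: [0.4614, 0.2612, 0.032]
orientation: [0.0, 0.001, 1.0, 0.0]
force: [-3.4, -1.7, 7.3]
grip_width: -0.0
```

Yellow bottomed at z = 0.032 with 7 N. Now lift and go to blue at (0.527, −0.076).

```bash
python3 -m jog '[[0,0,0,-20,0],[0,0,0,-60,0],[0,-5,-25,-100,0],[0,-15,-75,-118,0],[0,-26,-130,-118,0],[0,-38,-190,-118,0],[0,-50,-250,-118,0],[0,-60,-305,-118,0]]'; python3 -m jog '[[0,-6,-32,0,0],[0,-6,-32,0,0],[0,-6,-32,20,0],[0,-6,-32,45,0],[0,-6,-32,65,0],[0,-6,-32,75,0],[0,-6,-32,75,0],[0,-6,-32,75,0]]'; python3 -c "
from h import *;from bench import robot,grab_frame
shift([.5265,-.076,.05],robot)
S=grab_frame('side');c=cv2.resize(S['frame'][175:285,263:373],(400,400),interpolation=2);d=cv2.resize(S['frame'][100:210,235:345],(400,400),interpolation=2)
cv2.imwrite('pics/b1.png',np.hstack([c,d])[:,:,::-1])"
```

```text
time_s: 9.6
tool_pos: [0.5217, -0.0461, 0.1494]
orientation: [0.001, 0.001, 1.0, -0.0]
force: [1.0, -0.2, -0.3]
grip_width: 0.0003
time_s: 10.6
tool_pos: [0.5275, -0.0757, 0.0751]
orientation: [0.001, 0.001, 1.0, -0.0]
force: [-0.6, 0.8, 0.2]
grip_width: 0.0
t 10.6 tcp [ 0.5275 -0.0757  0.0751] F [-0.6  0.8  0.2] grip 0.0 j [-0.14  0.42 -0.17  0.98  0.   -0.14]
toolx [-1.     0.001 -0.002]
shift mm [ 1.1 -0.3 25.1]
```

View pics/b1.png

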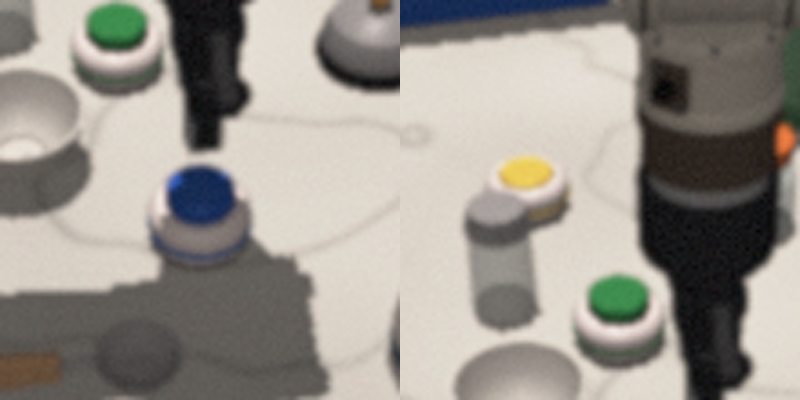

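The yellow cap at right crop (527,173) is flush. Green at (618,298) is still up. The fingertips at left crop (205,148) stand over the blue cap at (200,195). Pressing blue.

```bash
python3 -m jog '[[0,0,0,10,0],[0,0,0,20,0],[0,0,0,28,0],[0,0,0,32,0],[0,0,0,34,0],[0,0,0,36,0],[0,0,0,38,0],[0,0,0,40,0]]';python3 -m jog '[[0,0,0,1,0],[0,0,0,2,0],[0,0,0,2.5,0],[0,0,0,3,0],[0,0,0,3.5,0],[0,0,0,4,0],[0,0,0,4,0],[0,0,0,4,0]]'
```

```text
time_s: 11.65
tool_pos: [0.5268, -0.0759, 0.0344]
orientation: [0.0, 0.001, 1.0, -0.0]
force: [-0.4, 0.9, 3.1]
grip_width: -0.0003
time_s: 12.65
tool_pos: [0.5269, -0.076, 0.032]
orientation: [0.001, 0.001, 1.0, -0.0]
force: [-4.4, 0.7, 13.1]
grip_width: 0.0002
```

```bash
python3 -m jog '[[0,0,0,-20,0],[0,0,0,-60,0],[0,-15,15,-100,0],[0,-50,45,-118,0],[0,-90,83,-118,0],[0,-130,120,-118,0],[0,-155,143,-118,0],[0,-155,143,-118,0]]'; python3 -m jog '[[0,0,0,15,0],[0,0,0,35,0],[0,0,0,50,0],[0,0,0,60,0],[0,0,0,66,0],[0,0,0,66,0],[0,0,0,66,0],[0,0,0,66,0]]'; python3 -c "
from h import *;from bench import robot,grab_frame
shift([.682,.0675,.06],robot)
p=robot.get_obs()['tool_pos']
S=grab_frame('side');T=grab_frame('top');print(proj(S,p),proj(T,p))
c=cv2.resize(S['frame'][130:210,327:407],(400,400),interpolation=2);d=cv2.resize(T['frame'][100:180,241:321],(400,400),interpolation=2)
for i,f,o in((c,S,(327,130)),(d,T,(241,100))): cv2.circle(i,tuple(((proj(f,p)-o)*5).astype(int)),2,(0,255,255),-1)
cv2.imwrite('pics/bell1.png',np.hstack([c,d])[:,:,::-1])
cv2.imwrite('pics/sb.png',S['frame'][:,:,::-1])"
```

```text
time_s: 13.65
tool_pos: [0.6835, 0.0691, 0.1467]
orientation: [0.0, -0.001, 1.0, 0.0]
force: [-1.3, 0.1, -0.3]
grip_width: 0.0001
time_s: 14.65
tool_pos: [0.6825, 0.0669, 0.0831]
orientation: [0.001, 0.001, 1.0, 0.0]
force: [-0.3, -0.2, -0.4]
grip_width: 0.0002
t 14.65 tcp [0.6825 0.0669 0.0831] F [-0.3 -0.2 -0.4] grip 0.0002 j [0.1  0.7  0.33 1.21 0.   0.1 ]
toolx [-1.     0.002 -0.001]
shift mm [ 0.5  0.6 23.1]
[368.27020631 164.33868625] [280.60007412 132.66262403]
```

View pics/bell1.png

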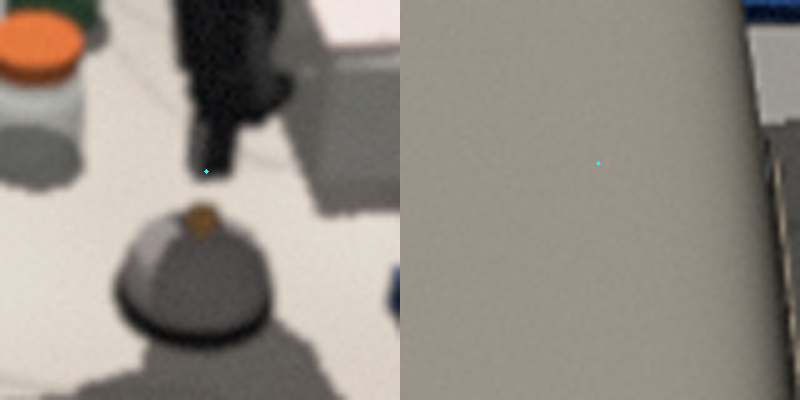

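View pics/sb.png

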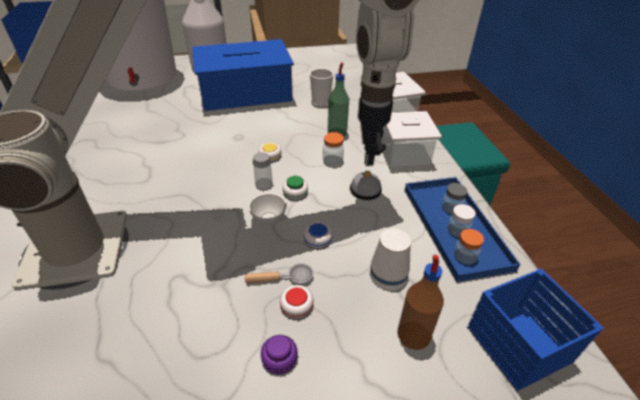

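Side crop: the finger tips at (210,175) sit over the brass plunger at (203,220). In the full view the red, yellow and blue caps look flush and green is up. Now a light tap to z ≈ 0.0545.

```bash
python3 -m jog '[[0,0,0,8,0],[0,0,0,16,0],[0,0,0,21,0],[0,0,0,24,0],[0,0,0,26,0],[0,0,0,28,0],[0,0,0,28.5,0],[0,0,0,28.5,0]]'; python3 -c "
from h import *;from bench import robot
shift(None,robot)"
```

```text
time_s: 15.75
tool_pos: [0.682, 0.0668, 0.0542]
orientation: [0.0, 0.001, 1.0, 0.0]
force: [-0.7, 0.6, 2.6]
grip_width: 0.0003
t 15.75 tcp [0.682  0.0668 0.0542] F [-0.7  0.6  2.6] grip 0.0003 j [0.1  0.72 0.3  1.15 0.   0.1 ]
toolx [-1.     0.002 -0.   ]
```

At 4.8 mm depth and 2.6 N, the force matches the plunger's spring well past the ring point. Lift off and check everything.

```bash
python3 -m jog '[[0,0,0,-10,0],[0,0,0,-40,0],[0,0,0,-80,0],[0,0,0,-130,0],[0,50,0,-170,0],[0,100,0,-190,0],[0,160,0,-200,0],[0,220,0,-200,0]]';python3 -m jog '[[0,60,60,0,0],[0,110,110,0,0],[0,140,160,0,0],[0,140,210,0,0],[0,140,260,0,0],[0,140,310,0,0],[0,140,330,0,0],[0,140,330,0,0]]'; python3 -c "
from h import *;from bench import robot,grab_frame
shift(None,robot)
S=grab_frame('side');T=grab_frame('top')
for c,n in {'red':(417,246),'yellow':(188,235),'blue':(343,209),'green':(267,217),'brass':(281,136)}.items():
    try: print(c,blob(T,n,c,7 if c=='brass' else 17)[0].round(1))
    except Exception as e: print(c,e)
cv2.imwrite('pics/fin.png',np.hstack([cv2.resize(S['frame'][120:360,200:440],(400,400),interpolation=2),cv2.resize(T['frame'][100:320,160:480],(400,275))[:275].repeat(1,0) if 0 else cv2.copyMakeBorder(cv2.resize(T['frame'][100:320,160:480],(400,275)),0,125,0,0,0)])[:,:,::-1])"
```

```text
time_s: 16.75
tool_pos: [0.4613, 0.0673, 0.2555]
orientation: [0.002, 0.001, 1.0, 0.0]
force: [0.1, -0.3, 0.4]
grip_width: -0.0001
time_s: 17.75
tool_pos: [0.3224, 0.3989, 0.2538]
orientation: [0.0, -0.0, 1.0, 0.0]
force: [0.5, -0.7, 0.2]
grip_width: -0.0002
t 17.75 tcp [0.3224 0.3989 0.2538] F [ 0.5 -0.7  0.2] grip -0.0002 j [ 0.89  0.26  0.09  1.4  -0.    0.89]
toolx [-1.    -0.001 -0.   ]
red [416.9 245.5]
yellow [187.5 235.1]
blue [343.2 209.2]
green [266.7 217.2]
brass [280.3 135.9]
```

View pics/fin.png

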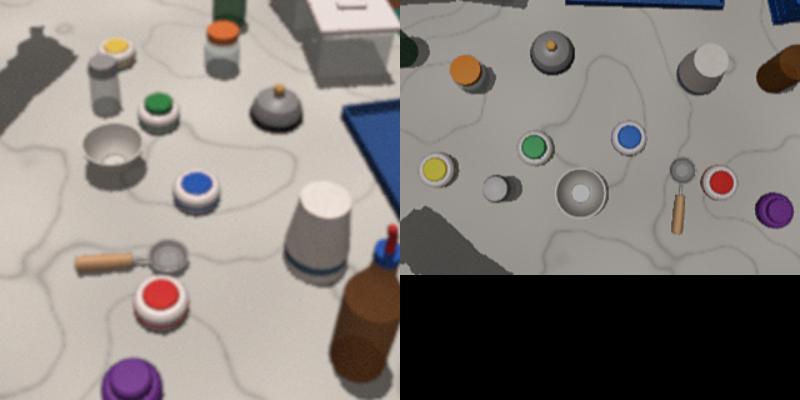

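The red (160,295), yellow (117,46) and blue (197,184) caps are flush, green (158,103) is still raised, and the bell plunger (280,90) has sprung back up. Nothing has moved: the pixel centres agree with the first ones to under 1 px. The arm is clear, so I'm handing in.

```bash
python3 -c "
from bench import ticket
print(ticket.job_done())"
```

```text
the job is handed in; nothing more can be done
None
```

I pressed red, then yellow, then blue with the shut fingertips, tapped the bell once, backed the arm clear and handed the job in at about 18 s.

- **Keys:** each one bottomed at z = 0.032 m, with last readings of 7–13 N. In the final pictures all three caps are flush and the green key is still up.
- **Bell:** the plunger went down about 4.8 mm at 2.6 N, past the 3 mm ring point, and sprang back. I had no direct ring signal, so the ring is inferred from depth and force.
- **Scene:** the key and bell centres in the top view are within 1 px of where they started, and nothing else looks disturbed.
- **Disagreement:** the two cameras differed by 7–9 mm in y on the key and plunger positions. Part of that comes from the cap sides showing in the side view. I aimed close to the top-view estimate, and every press landed on its target.

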